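# Screw the filler cap home on the slanted neck of a plastic can

## Task

The cap of the white plastic can is only lying loose on its slanted threaded neck. Do not force it forward as it lies: take its bar, turn it backwards (anticlockwise seen from above the cap) until it drops into the start of its thread, and only then turn it forwards (clockwise) until it is fully home and stops. Let go of it, and leave the spout, the funnel, the spray can and the bottles standing where they are.

Things in the scene. Friction and masses are not known exactly. Their poses are not given: they have to be found in the camera images.
- can: White plastic can, 250 mm long (x), 150 wide (y), 205 tall; arched handle 22 thick along the middle of its top, from 33 mm in front of the origin to 115 behind, up to 257 high. Full and heavy: it stands firm. Origin: centre of its underside, z up, +x away from the neck, which stands on the sloping shoulder at the -x end.
- neck: Threaded neck, 37 mm across (46.5 over the threads), fixed to the can. Origin: centre of its rim, 105 mm from the can's origin towards -x, 205 high. z: its axis, outward, leaning 35 deg from vertical to the can's -x side. x and y turn with the thread's clocking, which varies: x is within 25 deg of uphill. Right-handed three-start thread, 7 mm pitch: 21 mm of travel a turn, starts 120 deg apart.
- cap: Grey plastic screw cap, 57 mm across: top plate 4 mm thick, skirt 26 deep below it, bar grip on top; 55 to 115 g. Origin: on its axis, at the underside of the plate, which seats on the neck's rim; z outward, x along the bar. Loose at first, its lugs resting on the threads, origin 8.5 to 11.5 mm outward of the neck's. When home, its origin is at the neck's.
- bar (a point): Middle of the cap's bar grip, on its axis, 15 mm outward of the cap's origin. The bar is 48 mm long (cap's x), 14 thick (y), 22 tall: it stands from 4 to 26 mm outward of the cap's origin, the plate all round its foot. At first it lies about 70 deg anticlockwise (seen from outside) of uphill, nearly across the can.
- bar_end (a point): End of the bar, 24 mm from point bar along the cap's x. Backed, the cap climbs 0.6 mm in 10 deg; after 25 to 80 deg it falls 7 mm by its own weight, if nothing holds it up. Then forwards: it sinks, and stops firmly after about 120 deg; up to there it turns very easily. Backed too far it climbs, and falls again 120 deg on: no harm.
- spout: Black pouring spout standing on its wide end beside the can, 56 mm across, 110 tall. Origin: centre of its underside. Bystander.
- funnel: Metal funnel standing mouth down beside the can, 112 mm across, 120 tall. Origin: centre of its underside. Bystander.
- spray: Spray can, white and blue, 65 mm across, 185 tall. Origin: centre of its underside. Bystander.
- water: Clear bottle with a small screw top, 76 mm across, 235 tall. Origin: centre of its underside. Bystander.
- oil: Grey bottle, 68 mm across, 190 tall. Origin: centre of its underside. Bystander.
Not all that is in view belongs to the job. Leave any red or yellow look-alike of the cap alone.

How it is judged (in metres and radians):
On the way:
1. The cap has dropped into the start of its thread: its origin is less than 6.7 mm outward of the neck's origin (z of cap in the frame of neck below 0.0067 m), for 0.1 s.
At the end, for the whole second after the job is handed in: The cap is screwed home on the neck: its seat within 1.3 mm of the rim, its axis within 3 mm and 4.5 degrees of the neck's, turned forwards to within 18 degrees of its stop (in any of its three thread positions), at rest (z of cap in the frame of neck between -0.002 and 0.0013 m and angle between the z axis of cap and the z axis of neck, either way round below 0.08 rad and distance between cap and neck below 0.003 m and ((x of bar_end in the frame of neck above 0 m and y of bar_end in the frame of neck below 0.0074 m) or (y of bar_end in the frame of neck above 0 m and x of bar_end in the frame of neck between -0.0178 and 0 m) or (y of bar_end in the frame of neck below 0 m and x of bar_end in the frame of neck below -0.005 m)) and linear speed of cap below 0.01 m/s); the robot touches nothing.
It fails at once if The cap is turned forwards on top of the threads, more than 25 degrees past any position in which it can lie at the start, without having dropped in (x of bar_end in the frame of neck above 0.012 m and y of bar_end in the frame of neck between -0.012 and 0.0082 m and z of cap in the frame of neck between 0.0045 and 0.0135 m).
It fails at once if The spout, funnel, spray can or a bottle is moved by more than 40 mm or knocked over (distance of any of spout, funnel, spray, water, oil from where it was at the start of the episode above 0.04 m or angle between any of spout, funnel, spray, water, oil's own z axis and vertical above 0.5 rad).
It also fails if it takes over 67 s, if anything falls off the work surface, if the arm or the gripper's body presses on something with over 40 N, if the wrist force passes 120 N, or if a joint passes its speed limit or range.

## Robot

A 6-joint arm with a two-finger parallel gripper is mounted at the origin on the work surface. World frame = base frame: x ahead of the robot, y to its left, z up, the work surface at z = 0. Lengths are in m, angles in degrees, forces in N, time in s.
With the tool pointing down it reaches from about 0.35 to 0.975 m from the base axis. Payload 17.4 kg.
Tool frame: the origin (TCP) lies at the very end of the fingers, on their centre line; the grasp point (between the pads) lies 19 mm behind it (env.grip_depth is the distance from the TCP to the grasp point, in m); z points along the fingers, y is the line along which they close (so a half turn about z gives the same grasp; the last joint's range is limited). The gripper opens to 85 mm and grips with 20 to 120 N. Pads are 22 mm wide; open, the fingers measure 114 mm over their backs; the gripper's body (76 mm by 85 mm) begins 54 mm behind the grasp point. The pads swing forward as they close: fully open they stand 13 mm farther back than shut.
Start: joints at [70.886, 6.646, 82.598, -0, 90.757, -2.166], TCP at [0.197, 0.646, 0.231] pointing down, gripper open.
Joint ranges: [-162.19, 162.19], [-47.58, 125.68], [4.15, 143.07], [-65.23, 245.23], [0.69, 171.88], [-170.13, 170.13]. Speed limits (degrees/s): [108.29, 108.29, 127.2, 180, 180, 180].

## Interface

Orientations are given as [roll, pitch, yaw] about the fixed x, y, z axes, in that order (R = Rz(yaw) Ry(pitch) Rx(roll)).
In Python, from rig import env gives the robot as it stands.
- The arm moves only by the tool jog_arm, never from a script. Its argument "commands" is one flat list of numbers, 7 for each row, row after row: the shift along the tool's x, y, z each as a share of 4 cm, from -1 to 1, then the turn, a rotation vector about the tool's x, y, z each as a share of 0.08 rad, from -1 to 1, then the finger opening in mm, from 0 to 85.4. A call has 1 to 12 rows; each row shifts and turns the commanded pose from where the row before left it, along the tool's axes as they then stand; what a row does not reach is not made up. A row lasts 1/12 s, in which the tool goes at most 41.7 mm and 7.16 degrees, less where a joint would pass 70% of its speed; a pose out of reach is approached as far as the arm can. A call with a number of a shift or a turn outside -1 to 1 is refused whole. A call with a gripper value outside its range is refused whole. The fingers move at their own pace and stop on an object; "squeeze" is the grip in N (left out, the last holds). Time passes only in rows, so rows that do not move let the fingers close. It gives the time, the measured TCP pose, the force, the opening and the grip force at its end, in the units of the state.
- env.state(): the state, without advancing time (a new reading comes with each control period).
- env.grab_frame(name): name is "side" or "top" or "wrist"; returns a dict with "image" (420x560x3 uint8, blue, green, red), "range_z" (420x560 float32, m along the optical axis (not along the pixel's ray), 0 where there is no reading), "vfov" (degrees; the focal length in pixels is half the picture's height over the tangent of half this angle, whatever the lens; pixels are square), "cx", "cy" (the principal point, pixels), "camera_from_world" (4x4, takes a point from world to camera coordinates); the wrist camera has in their place "mount" (4x4, takes a point from camera to tool coordinates, whose origin is the TCP and whose axes are the flange's). Camera axes: x right, y down, z forward; pixel columns grow to the right and rows downward; lengths in m; the calibration is good to about 2 mm. A picture is of the moment at which its call begins: read the wrist's pose just before it.
- env.close_job(): hands the job in; it is judged then, once.
The state is a dict: "t": time; "joint_pos": joint angles; "dq": joint speeds; "tau": joint torques, N m; "eef_pos": TCP position; "orientation": TCP orientation; "wrist_force": force on the tool from outside, world axes, zero at the start; "moment": the same for the moment, N m; "gripper_width": finger opening in m; "gripper_force": force on a finger pad.
Only numpy, scipy, OpenCV 4.12 (cv2) and the standard library are available. Lean on these libraries where they do the work, as an engineer would, in place of code of your own. Each camera call takes 0.05 s, during which the arm holds its last target. There are 200 camera calls.

## Working session

There is one attempt and no reset: what is moved stays moved. The work goes in short steps, Python scripts to look and compute and a tool call to move; the robot and the scene stay as the last step left them, time stands still between calls to the robot, and variables do not carry over. Pictures are saved under pics/ and viewed, at most 10 in all, crops included, and the job is handed in when it is done.

Besides the shell and the picture viewer there is one more tool, called after "Emit:" in YAML: its name, and indented under it one key for each argument. jog_arm: Moves the arm, as the interface text tells. Shift numbers are shares of 4 cm and turn numbers shares of 0.08 rad, none past 1 either way. Its arguments: {"type":"object","properties":{"commands":{"type":"array"},"squeeze":{"type":"number"}},"required":["commands"]}

```bash
mkdir -p pics; ls
cat > h.py <<'E'
import numpy as np, cv2, json
from scipy.spatial.transform import Rotation as R
from rig import env
def grab(n):
    s=env.state(); f=env.grab_frame(n); d=f["range_z"]; H,W=d.shape
    F=H/2/np.tan(np.radians(f["vfov"])/2)
    u,v=np.meshgrid(np.arange(W),np.arange(H))
    P=np.stack([(u-f["cx"])/F*d,(v-f["cy"])/F*d,d],-1)
    if n=="wrist":
        T=np.eye(4);T[:3,:3]=rot(s);T[:3,3]=s["eef_pos"];M=T@np.array(f["mount"])
    else: M=np.linalg.inv(f["camera_from_world"])
    X=P@M[:3,:3].T+M[:3,3]; X[d==0]=np.nan
    return f["image"],X,M,F
def rot(s): return R.from_euler('xyz',s["orientation"],degrees=True).as_matrix()
E
python3 - <<'E'
from h import *
s=env.state();print(s)
a=[]
for n in("side","top"):
    im,X,M,F=grab(n);np.save(n+".npy",X);cv2.imwrite(f"pics/{n}.png",im);print(n,M.round(3),F)
E
```

```text
pics
{'t': 0.0, 'joint_pos': array([ 7.08860163e+01,  6.67493184e+00,  8.26343085e+01, -1.59592359e-03,
        9.07582092e+01, -2.16645044e+00]), 'dq': array([-0.0394842 ,  0.01591195,  0.04118922,  0.02142571, -0.03373777,
        0.0176988 ]), 'tau': array([ 1.97000918e-03, -7.31995940e+01, -6.32489705e+01,  7.21787183e-05,
        6.32516399e-03,  2.94737640e-05]), 'eef_pos': array([0.19672149, 0.64549987, 0.23056826]), 'orientation': array([-1.79932538e+02, -9.55106131e-04,  1.63052446e+02]), 'wrist_force': array([-0.32227767, -0.73465223,  1.02177332]), 'moment': array([-0.03738118,  0.01411966,  0.02895022]), 'gripper_force': 0.0, 'gripper_width': 0.08506933613462761}
side [[-0.987 -0.107  0.117  0.447]
 [-0.158  0.632 -0.759  0.995]
 [ 0.008 -0.768 -0.641  1.008]
 [ 0.     0.     0.     1.   ]] 534.9478308194463
top [[-0.02  -0.992  0.126  0.426]
 [-1.     0.02   0.003  0.002]
 [-0.006 -0.125 -0.992  1.567]
 [ 0.     0.     0.     1.   ]] 467.8886192461472
```

View pics/side.png

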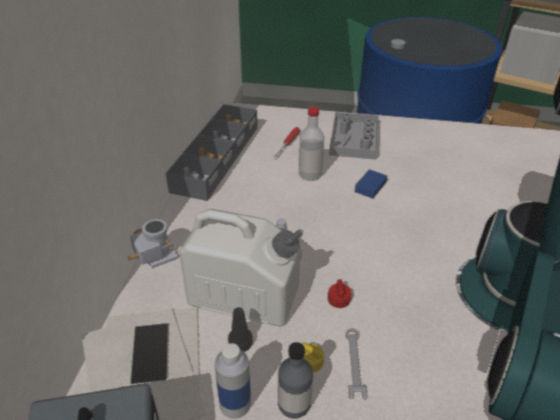

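View pics/top.png

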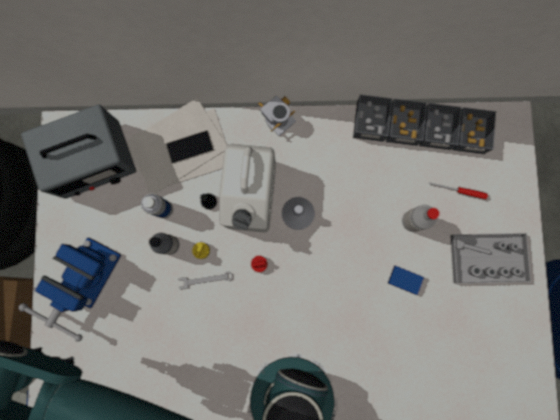

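The side picture shows the can at about (243,265), the cap at (287,243) with its bar. The top picture shows the cap at (242,217), the spout at (208,201), the funnel at (298,212) and the -x end facing the robot.

Run:
```python
from h import *
t=np.load("top.npy");s=np.load("side.npy")
print("cap px top",t[217,242],"side",s[243,287],"can",t[160,262],"funnel",t[212,298],"spout",t[201,208])
im=cv2.imread("pics/side.png")
for n,X,b in(("top",t,(195,340,140,235)),("side",s,(170,310,200,330))):
    im=cv2.imread(f"pics/{n}.png")
    Y=X[b[2]:b[3],b[0]:b[1]].reshape(-1,3);C=im[b[2]:b[3],b[0]:b[1]].reshape(-1,3)
    m=(abs(Y[:,2]-.205)<.005)
    r=cv2.minAreaRect(Y[m,:2].astype(np.float32)*1000);print(n,"top face",m.sum(),r,np.median(Y[m,2]))
    m=(Y[:,2]>.222)&(Y[:,2]<.265); 
    print("above .222 bounds",Y[m].min(0),Y[m].max(0))
# crops
im=cv2.imread("pics/side.png")[195:330,170:320];a=cv2.resize(im,None,fx=4,fy=4,interpolation=3)
im=cv2.imread("pics/top.png")[140:240,190:330];b=cv2.resize(im,None,fx=4,fy=4,interpolation=3)
cv2.imwrite("pics/c1.png",a)
```

```text
cap px top [0.56803178 0.13307942 0.22264378] side [0.55896783 0.16087446 0.22671864] can [0.73833265 0.07378581 0.20801193] funnel [ 0.59099892 -0.0314016   0.11983757] spout [0.63653597 0.25526011 0.08339221]
top top face 1860 ((656.8652954101562, 128.0344696044922), (144.05685424804688, 246.02096557617188), 82.5904312133789) 0.2040416358081889
above .222 bounds [0.53521097 0.10430403 0.22206702] [0.77275309 0.16202548 0.26111979]
side top face 2461 ((657.9512329101562, 128.8125457763672), (147.23521423339844, 246.97055053710938), 83.42195892333984) 0.20490166538188792
above .222 bounds [0.53501653 0.11113112 0.22203072] [0.77520624 0.16597938 0.26062418]
```

View pics/c1.png

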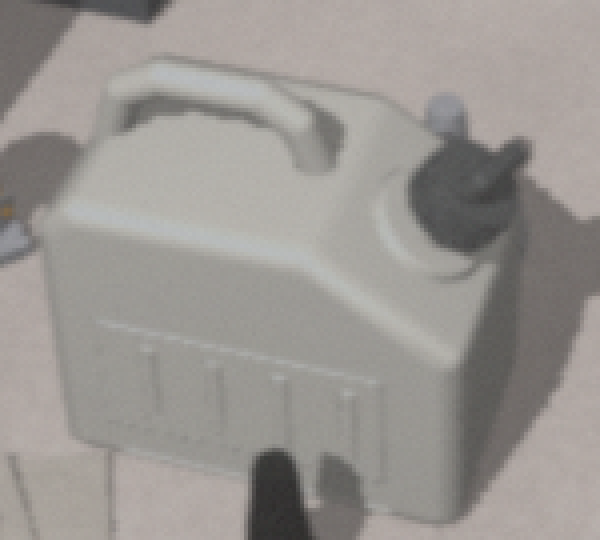

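The crop shows the cap at (465,195) with its bar from about (470,190) to (525,150), lying nearly across the can.

```bash
cat >> h.py <<'E'
def caplook(n,yaw=-7.,o=(.553,.141,.205),X=None,im=None):
    if X is None: im,X,_,_=grab(n)
    c,s_=np.cos(np.radians(yaw)),np.sin(np.radians(yaw)); cx=np.array([c,s_,0]);cy=np.array([-s_,c,0])
    z=-np.sin(np.radians(35))*cx+[0,0,np.cos(np.radians(35))]; up=np.cos(np.radians(35))*cx+[0,0,np.sin(np.radians(35))]
    B=np.stack([up,np.cross(z,up),z],1)   # x uphill, y left of it, z outward
    Y=(X.reshape(-1,3)-o)@B; I=im.reshape(-1,3).mean(1)
    return Y,I,B
E
python3 - <<'E'
from h import *
for n in("top","side"):
    X=np.load(n+".npy");im=cv2.imread(f"pics/{n}.png")
    Y,I,B=caplook(n,X=X,im=im)
    m=(np.hypot(Y[:,0],Y[:,1])<.042)&(Y[:,2]>0)&(Y[:,2]<.05)&(I<130)
    Q=Y[m]*1000;print(n,m.sum(),np.histogram(Q[:,2],np.arange(0,50,2.5))[0])
    p=Q[(Q[:,2]>8)&(Q[:,2]<19)];A=np.c_[p[:,:2],np.ones(len(p))];print("plane",np.linalg.lstsq(A,p[:,2],rcond=None)[0],"c",cv2.minEnclosingCircle(p[:,:2].astype(np.float32)),len(p))
    b=Q[(Q[:,2]>22)];print("bar",b.mean(0),cv2.minAreaRect(b[:,:2].astype(np.float32)),b[:,2].max())
    m=np.abs(X.reshape(-1,3)[:,2]-.252)<.012
    h=X.reshape(-1,3)[m&(Y[:,0]>.05)&(Y[:,0]<.3)&(abs(Y[:,1])<.1)][:,:2];v=np.linalg.svd(h-h.mean(0),full_matrices=0)[2][0]
    print("handle",h.mean(0),np.degrees(np.arctan(v[1]/v[0])),len(h))
print(B)
E
```

```text
top 267 [26 48 51 28 16  5  6  8 14 17 26 14  8  0  0  0  0  0  0]
plane [-0.08497712  0.06071674 13.6421236 ] c ((11.990121841430664, -0.9967190623283386), 24.871885299682617) 51
bar [10.70196443 -1.20607756 26.6955248 ] ((8.900870323181152, -1.824422836303711), (46.272621154785156, 16.401615142822266), 73.80188751220703) 32.01677420358683
handle [0.70845168 0.12075047] -7.500712491702003 277
side 411 [ 26  72 131  46  20   6   7   5   7  12  43  32   4   0   0   0   0   0
   0]
plane [0.04323502 0.09418693 9.85183922] c ((10.529748916625977, 1.6600513458251953), 26.777090072631836) 63
bar [10.85857667  2.47118701 26.88162834] ((10.652667999267578, 1.7154808044433594), (48.186649322509766, 13.697160720825195), 70.47206115722656) 30.884139330551253
handle [0.70796812 0.12694161] -5.779002412042125 443
[[ 0.81304621  0.12186934 -0.56930108]
 [-0.09982952  0.99254615  0.06990138]
 [ 0.57357644  0.          0.81915204]]
```

```bash
cat >> h.py <<'E'
NECK=np.array([.565,.140,.206]); YAW=-6.8
def target(h,psi,du=0,dv=0):
    "TCP h m outward of neck origin, tool y at psi deg ccw of uphill"
    _,_,B=caplook(0,YAW,X=np.zeros((1,3)),im=np.zeros((1,3)))
    p=np.radians(psi); y=B@[np.cos(p),np.sin(p),0]; z=-B[:,2]
    return NECK+B@[du,dv,h], np.stack([np.cross(y,z),y,z],1)
def need(p,Rt):
    s=env.state();Rc=rot(s)
    d=Rc.T@(p-s["eef_pos"])/.04; w=R.from_matrix(Rc.T@Rt).as_rotvec()/.08
    print("shift",d.round(3),"turn",w.round(3),"rows",max(abs(d).max(),abs(w).max()).round(2),"j6",s["joint_pos"][5].round(1))
E
python3 - <<'E'
from h import *
p,Rt=target(.15,-18);print(p)
s=env.state()
need(np.array([*s["eef_pos"][:2],.42]),rot(s));need(np.array([p[0],p[1],.42]),rot(s));need(p,Rt)
E
```

```text
[0.47956876 0.15018706 0.32887281]
shift [ 0.    -0.005 -4.735] turn [0. 0. 0.] rows 4.73 j6 -2.2
shift [-10.374  -9.789  -4.725] turn [0. 0. 0.] rows 10.37 j6 -2.2
shift [-10.374  -9.786  -2.447] turn [-7.405 -4.419 20.612] rows 20.61 j6 -2.2
```

Emit:
jog_arm:
  commands: [0,0,-0.95,0,0,0,85,0,0,-0.95,0,0,0,85,0,0,-0.95,0,0,0,85,0,0,-0.95,0,0,0,85,0,0,-0.95,0,0,0,85,-0.6,-0.56,0,0,0,0,85,-0.6,-0.56,0,0,0,0,85,-0.6,-0.56,0,0,0,0,85,-0.6,-0.56,0,0,0,0,85,-0.6,-0.56,0,0,0,0,85,-0.6,-0.56,0,0,0,0,85,-0.6,-0.56,0,0,0,0,85]

```text
t: 1.1
eef_pos: [0.3122, 0.4452, 0.421]
orientation: [-180.0, -0.0, 163.1]
wrist_force: [-0.5, 1.2, 0.1]
gripper_width: 0.085
gripper_force: 0.0
```

Emit:
jog_arm:
  commands: [-0.6,-0.56,0,0,0,0,85,-0.6,-0.56,0,0,0,0,85,-0.6,-0.56,0,0,0,0,85,-0.6,-0.56,0,0,0,0,85,-0.6,-0.56,0,0,0,0,85,-0.6,-0.56,0,0,0,0,85,-0.6,-0.56,0,0,0,0,85,-0.6,-0.56,0,0,0,0,85,-0.6,-0.56,0,0,0,0,85,-0.6,-0.56,0,0,0,0,85,0,0,0,0,0,0,50]

```text
t: 2.02
eef_pos: [0.4779, 0.1587, 0.4205]
orientation: [-179.9, -0.0, 162.8]
wrist_force: [1.2, 0.7, -0.1]
gripper_width: 0.0748
gripper_force: 0.0
```

Run:
```python
from h import *
need(*target(.15,-18))
```

```text
shift [-0.103 -0.188  2.292] turn [-7.416 -4.401 20.569] rows 20.57 j6 -57.4
```

Emit:
jog_arm:
  commands: [0,0,0,-0.337,-0.2,0.935,50,0,0,0,-0.337,-0.2,0.935,50,0,0,0,-0.337,-0.2,0.935,50,0,0,0,-0.337,-0.2,0.935,50,0,0,0,-0.337,-0.2,0.935,50,0,0,0,-0.337,-0.2,0.935,50,0,0,0,-0.337,-0.2,0.935,50,0,0,0,-0.337,-0.2,0.935,50,0,0,0,-0.337,-0.2,0.935,50,0,0,0,-0.337,-0.2,0.935,50,0,0,0,-0.337,-0.2,0.935,50]

```text
t: 2.93
eef_pos: [0.4759, 0.1626, 0.4211]
orientation: [160.9, 2.2, 114.9]
wrist_force: [0.2, -0.1, -0.3]
gripper_width: 0.05
gripper_force: 0.0
```

Emit:
jog_arm:
  commands: [0,0,0,-0.337,-0.2,0.935,50,0,0,0,-0.337,-0.2,0.935,50,0,0,0,-0.337,-0.2,0.935,50,0,0,0,-0.337,-0.2,0.935,50,0,0,0,-0.337,-0.2,0.935,50,0,0,0,-0.337,-0.2,0.935,50,0,0,0,-0.337,-0.2,0.935,50,0,0,0,-0.337,-0.2,0.935,50,0,0,0,-0.337,-0.2,0.935,50,0,0,0,-0.337,-0.2,0.935,50,0,0,0,-0.337,-0.2,0.935,50,0,0,0,0,0,0,50]

```text
t: 3.93
eef_pos: [0.4756, 0.1631, 0.4207]
orientation: [146.3, -10.4, 68.4]
wrist_force: [-0.1, 0.3, -0.3]
gripper_width: 0.0503
gripper_force: 0.0
```

Run:
```python
from h import *
need(*target(.15,-18));print(env.state()["joint_pos"])
im,X,M,F=grab("wrist");cv2.imwrite("pics/w1.png",im);np.save("w1.npy",X)
```

```text
shift [-0.672 -1.051  1.958] turn [-0.002 -0.036 -0.007] rows 1.96 j6 49.4
[ 26.31964977 -33.22018024 103.21222007 -18.43125409  80.0259949
  49.41688177]
```

View pics/w1.png

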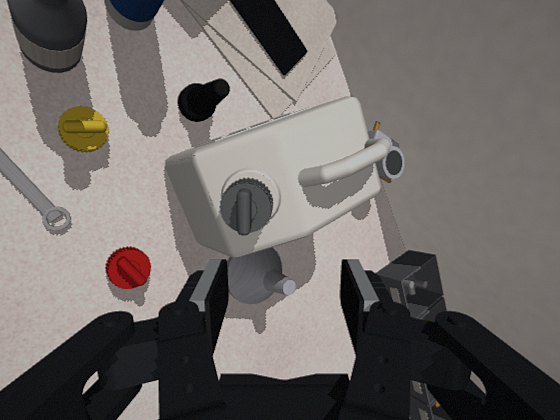

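The wrist view shows the cap at (246,205) with its bar upright in the image, already aligned with the fingers (tips at about (210,290) and (358,290)). Next, measure the cap from this nearer cloud.

```bash
cat >> h.py <<'E'
def fit(X,im):
    Y,I,B=caplook(0,YAW,NECK,X=X,im=im)
    m=(np.hypot(Y[:,0],Y[:,1])<.036)&(Y[:,2]>-.01)&(Y[:,2]<.05)&(I<125)
    Q=Y[m]*1000; h,e=np.histogram(Q[:,2],np.arange(-10,50,1)); 
    top=np.percentile(Q[:,2],99.5); b=Q[Q[:,2]>top-3]
    print("hist",dict(zip(e[h>15].astype(int),h[h>15])))
    r=cv2.minAreaRect(b[:,:2].astype(np.float32)); bx=cv2.boxPoints(r);e=max(bx[1]-bx[0],bx[2]-bx[1],key=np.linalg.norm)
    p=Q[(Q[:,2]<top-17)&(Q[:,2]>top-27)]
    print("bar top",b[:,2].mean().round(2),"centre",np.round(r[0],1),"size",np.round(r[1],1),"angle",np.degrees(np.arctan2(e[1],e[0]))%180)
    if len(p)>20: print("plate z",np.median(p[:,2]),"circle",cv2.minEnclosingCircle(p[:,:2].astype(np.float32)),len(p),"=> cap z",np.median(p[:,2])-4,"from bar",b[:,2].mean()-26)
E
python3 - <<'E'
from h import *
fit(np.load("w1.npy"),cv2.imread("pics/w1.png"))
E
```

```text
Traceback (most recent call last):
  File "h.py", line 37, in fit
    print("hist",dict(zip(e[h>15].astype(int),h[h>15])))
                          ~^^^^^^
IndexError: boolean index did not match indexed array along axis 0; size of axis is 60 but size of corresponding boolean axis is 59
```

```bash
sed -i 's/e=max/e=max/; s/e\[h>15\]/e[:-1][h>15]/' h.py
python3 - <<'E'
from h import *
fit(np.load("w1.npy"),cv2.imread("pics/w1.png"))
E
```

```text
hist {np.int64(4): np.int64(16), np.int64(5): np.int64(20), np.int64(6): np.int64(23), np.int64(7): np.int64(25), np.int64(9): np.int64(34), np.int64(10): np.int64(291), np.int64(11): np.int64(597), np.int64(12): np.int64(304), np.int64(13): np.int64(32), np.int64(15): np.int64(34), np.int64(16): np.int64(57), np.int64(17): np.int64(26), np.int64(25): np.int64(16), np.int64(29): np.int64(35), np.int64(30): np.int64(34), np.int64(31): np.int64(86), np.int64(32): np.int64(173), np.int64(33): np.int64(165), np.int64(34): np.int64(52)}
bar top 33.08 centre [ 0.5 -3.2] size [45.3 11.5] angle 69.78676
plate z 11.579976730282775 circle ((0.7074209451675415, -3.244584798812866), 28.372175216674805) 1400 => cap z 7.579976730282775 from bar 7.081990949314182
```

```bash
python3 - <<'E'
from h import *
_,_,B=caplook(0,YAW,X=np.zeros((1,3)),im=np.zeros((1,3)))
N=(NECK+B@[.0006,-.0032,0]).round(4);print(N)
open("h.py","a").write(f"\nNECK=np.array({N.tolist()})\n")
E
python3 - <<'E'
from h import *
need(*target(.07,-20))
E
```

```text
[0.5651 0.1368 0.2063]
shift [-0.75  -1.012  3.961] turn [-0.022 -0.048  0.493] rows 3.96 j6 49.0
```

Emit:
jog_arm:
  commands: [-0.19,-0.25,0.5,0,0,0.12,50,-0.19,-0.25,0.5,0,0,0.12,50,-0.19,-0.25,0.5,0,0,0.12,50,-0.19,-0.25,0.5,-0.02,-0.04,0.12,50,0,0,0.5,0,0,0,50,0,0,0.5,0,0,0,50,0,0,0.5,0,0,0,50,0,0,0.45,0,0,0,50,0,0,0,0,0,0,50]

```text
t: 4.73
eef_pos: [0.5258, 0.14, 0.2607]
orientation: [146.9, -11.1, 66.6]
wrist_force: [-0.6, -0.0, -0.8]
gripper_width: 0.05
gripper_force: 0.0
```

Run:
```python
from h import *
print(env.state()["joint_pos"])
need(*target(.016,-20))
im,X,M,F=grab("wrist");cv2.imwrite("pics/w2.png",im);fit(X,im)
```

```text
[ 20.17385214 -29.96806302 115.8918807  -16.91758558  63.40911139
  50.37268764]
shift [0.047 0.017 1.279] turn [-0.041  0.039  0.018] rows 1.28 j6 50.4
hist {np.int64(-10): np.int64(22), np.int64(-9): np.int64(20), np.int64(-8): np.int64(22), np.int64(-7): np.int64(24), np.int64(-6): np.int64(23), np.int64(-5): np.int64(19), np.int64(-4): np.int64(25), np.int64(-3): np.int64(22), np.int64(-2): np.int64(29), np.int64(-1): np.int64(26), np.int64(0): np.int64(34), np.int64(1): np.int64(29), np.int64(2): np.int64(28), np.int64(3): np.int64(26), np.int64(4): np.int64(37), np.int64(5): np.int64(46), np.int64(6): np.int64(83), np.int64(7): np.int64(72), np.int64(8): np.int64(21), np.int64(9): np.int64(51), np.int64(10): np.int64(733), np.int64(11): np.int64(2143), np.int64(12): np.int64(931), np.int64(13): np.int64(47), np.int64(14): np.int64(18), np.int64(15): np.int64(102), np.int64(16): np.int64(224), np.int64(17): np.int64(68), np.int64(23): np.int64(16), np.int64(27): np.int64(18), np.int64(28): np.int64(59), np.int64(29): np.int64(112), np.int64(30): np.int64(134), np.int64(31): np.int64(235), np.int64(32): np.int64(596), np.int64(33): np.int64(618), np.int64(34): np.int64(156)}
bar top 33.03 centre [ 0.  -0.2] size [45.5 12.4] angle 69.47385
plate z 11.65273742345678 circle ((0.16030512750148773, -0.06576986610889435), 28.44856071472168) 4355 => cap z 7.652737423456781 from bar 7.030816677536848
```

View pics/w2.png

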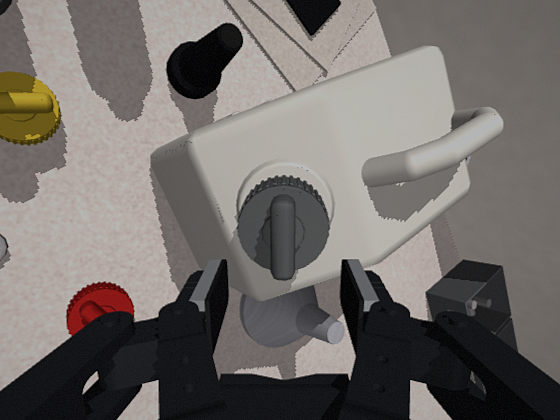

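Emit:
jog_arm:
  commands: [0.01,0,0.25,0,0,0,50,0.01,0,0.25,0,0,0,50,0.02,0.01,0.25,0,0,0,50,0,0.01,0.25,-0.04,0.04,0.02,50,0,0,0.25,0,0,0,50,0,0,0,0,0,0,35,0,0,0,0,0,0,22,0,0,0,0,0,0,22,0,0,0,0,0,0,22,0,0,0,0,0,0,22]
  squeeze: 20

```text
t: 5.62
eef_pos: [0.5553, 0.1386, 0.225]
orientation: [146.4, -11.6, 66.6]
wrist_force: [0.7, 0.5, 0.7]
gripper_width: 0.0219
gripper_force: 0.0
```

Run:
```python
from h import *
need(*target(.017,-20))
im,X,M,F=grab("wrist");cv2.imwrite("pics/w3.png",im);fit(X,im)
```

```text
shift [-0.036 -0.057  0.101] turn [ 0.058 -0.048 -0.037] rows 0.1 j6 50.6
hist {np.int64(-10): np.int64(37), np.int64(-9): np.int64(42), np.int64(-8): np.int64(47), np.int64(-7): np.int64(41), np.int64(-6): np.int64(48), np.int64(-5): np.int64(49), np.int64(-4): np.int64(42), np.int64(-3): np.int64(47), np.int64(-2): np.int64(53), np.int64(-1): np.int64(45), np.int64(0): np.int64(59), np.int64(1): np.int64(55), np.int64(2): np.int64(64), np.int64(3): np.int64(77), np.int64(4): np.int64(52), np.int64(5): np.int64(84), np.int64(6): np.int64(146), np.int64(7): np.int64(122), np.int64(8): np.int64(52), np.int64(9): np.int64(63), np.int64(10): np.int64(597), np.int64(11): np.int64(2119), np.int64(12): np.int64(933), np.int64(13): np.int64(62), np.int64(14): np.int64(24), np.int64(15): np.int64(71), np.int64(16): np.int64(184), np.int64(17): np.int64(73), np.int64(18): np.int64(30), np.int64(19): np.int64(22), np.int64(20): np.int64(27), np.int64(21): np.int64(25), np.int64(22): np.int64(31), np.int64(23): np.int64(31), np.int64(24): np.int64(46), np.int64(25): np.int64(67), np.int64(26): 
[... 168 characters left out ...]
32): np.int64(1006), np.int64(33): np.int64(1119), np.int64(34): np.int64(333), np.int64(35): np.int64(94), np.int64(36): np.int64(82), np.int64(37): np.int64(94), np.int64(38): np.int64(105), np.int64(39): np.int64(95), np.int64(40): np.int64(83), np.int64(41): np.int64(101), np.int64(42): np.int64(107), np.int64(43): np.int64(88), np.int64(44): np.int64(99), np.int64(45): np.int64(101), np.int64(46): np.int64(109), np.int64(47): np.int64(136), np.int64(48): np.int64(110)}
bar top 48.24 centre [3.9 0.3] size [22.6 49.3] angle 159.67288
plate z 30.88033109428746 circle ((3.7175161838531494, -0.38694852590560913), 25.382884979248047) 1987 => cap z 26.88033109428746 from bar 22.238911047309756
```

View pics/w3.png

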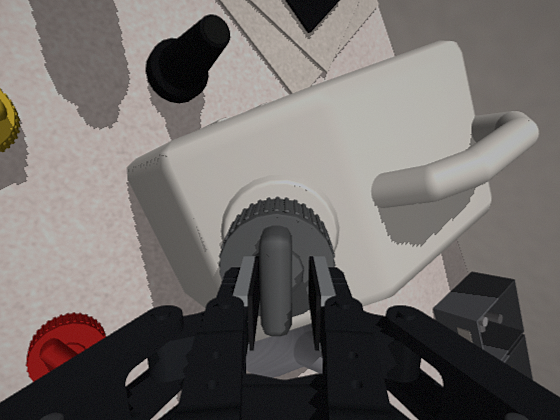

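The bar at (276,280) sits centrally between the fingers, with the plate visible beyond them. Next I back it with the fingers loosely around it, pausing to free it.

Emit:
jog_arm:
  commands: [-0.03,-0.05,0.05,0.05,-0.05,0,17,0,0,0,0,0,-0.9,17,0,0,0,0,0,-0.9,17,0,0,0,0,0,-0.9,17,0,0,0,0,0,-0.9,17,0,0,0,0,0,-0.9,17,0,0,0,0,0,0.9,17,0,0,0,0,0,0.9,17,0,0,0,0,0,-0.9,17,0,0,0,0,0,-0.9,17,0,0,0,0,0,-0.9,17,0,0,0,0,0,-0.9,17]

```text
t: 6.67
eef_pos: [0.5544, 0.1382, 0.2215]
orientation: [145.3, 5.1, 90.5]
wrist_force: [-1.8, 0.0, 1.2]
gripper_width: 0.0169
gripper_force: 1.4
```

```bash
cat >> h.py <<'E'
def psi():
    s=env.state();y=rot(s)[:,1];_,_,B=caplook(0,YAW,X=np.zeros((1,3)),im=np.zeros((1,3)));v=B.T@y;t=B.T@(s["eef_pos"]-NECK)
    return np.degrees(np.arctan2(v[1],v[0])),t*1000
def fast(save=None):
    a,t=psi();im,X,M,F=grab("wrist")
    if save: cv2.imwrite(save,im)
    Y,I,B=caplook(0,YAW,NECK,X=X,im=im);Y=Y*1000
    rr=np.hypot(Y[:,0],Y[:,1]);m=(rr<27)&(rr>10)&(I<125)&(Y[:,2]<15)&(Y[:,2]>-9)
    h=np.histogram(Y[m,2],np.arange(-9,15.1,.5))[0];k=h.argmax();z=-9+k*.5;pz=np.median(Y[m&(abs(Y[:,2]-z-.25)<1.5),2])
    b=Y[(rr<27)&(Y[:,2]>pz+18)&(Y[:,2]<pz+23.5)&(I<125)]
    # bar top away from fingers, in tool axes
    c,s_=np.cos(np.radians(a)),np.sin(np.radians(a));ty=b[:,0]*c+b[:,1]*s_;tx=b[:,0]*s_-b[:,1]*c
    print("psi",a.round(1),"tcp in neck",t.round(1),"plate z",pz.round(2),"n",h[k],"j6",env.state()["joint_pos"][5].round(1))
    for lo in(-24,-18,12,18):
        q=ty[(tx>lo)&(tx<lo+6)&(abs(ty)<20)]
        if len(q)>5: print("  bar at tx",lo+3,"ty",np.median(q).round(1),len(q))
E
python3 -c "from h import *;fast('pics/w4.png');print(env.state()['moment'],env.state()['gripper_width'])"
```

```text
psi 8.9 tcp in neck [-0.1  0.1 18.6] plate z 12.69 n 1044 j6 21.3
  bar at tx -21 ty 3.2 291
  bar at tx -15 ty 2.8 461
  bar at tx 15 ty -1.3 372
  bar at tx 21 ty -1.7 271
[ 0.02771346  0.34395948 -0.00174947] 0.016684179660514945
```

View pics/w4.png

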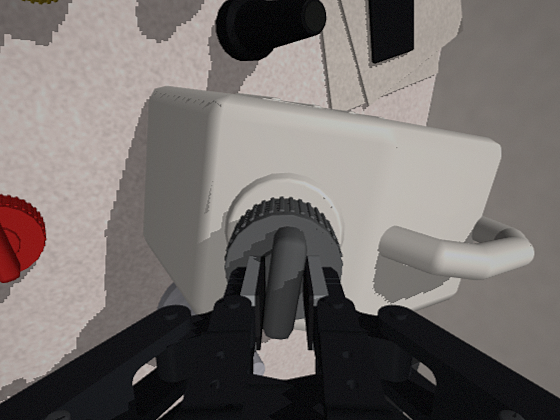

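The bar (287,280) has turned with the fingers, lagging about 8°, and the plate has risen about 1 mm, as it should. I continue.

Emit:
jog_arm:
  commands: [0,0,0,0,0,0.9,17,0,0,0,0,0,0.9,17,0,0,0,0,0,-0.9,17,0,0,0,0,0,-0.9,17,0,0,0,0,0,-0.9,17,0,0,0,0,0,-0.9,17,0,0,0,0,0,0.9,17,0,0,0,0,0,0.9,17]

```text
t: 7.38
eef_pos: [0.5545, 0.1381, 0.2214]
orientation: [145.3, 4.9, 90.1]
wrist_force: [0.3, -0.3, 0.0]
gripper_width: 0.0168
gripper_force: 0.0
```

```bash
python3 -c "from h import *;fast()"
```

```text
psi 8.5 tcp in neck [-0.1  0.  18.5] plate z 13.17 n 1126 j6 22.4
  bar at tx -21 ty 0.4 364
  bar at tx -15 ty 0.4 445
  bar at tx 15 ty -0.1 368
  bar at tx 21 ty 0.3 258
```

Emit:
jog_arm:
  commands: [0,0,0,0,0,-0.9,17,0,0,0,0,0,-0.9,17,0,0,0,0,0,-0.9,17,0,0,0,0,0,-0.9,17,0,0,0,0,0,0.9,17,0,0,0,0,0,0.9,17]

```text
t: 7.93
eef_pos: [0.5545, 0.1381, 0.2214]
orientation: [146.2, 9.6, 97.1]
wrist_force: [-0.1, -0.0, 0.3]
gripper_width: 0.0172
gripper_force: 0.0
```

```bash
python3 -c "from h import *;fast()"
```

```text
psi 16.8 tcp in neck [-0.1  0.  18.5] plate z 13.67 n 1069 j6 14.0
  bar at tx -21 ty -0.1 354
  bar at tx -15 ty -0.1 453
  bar at tx 15 ty 0.2 369
  bar at tx 21 ty 0.2 260
```

Emit:
jog_arm:
  commands: [0,0,0,0,0,-0.9,17,0,0,0,0,0,-0.9,17,0,0,0,0,0,-0.9,17,0,0,0,0,0,-0.9,17,0,0,0,0,0,0.9,17,0,0,0,0,0,0.9,17]

```text
t: 8.48
eef_pos: [0.5545, 0.1381, 0.2214]
orientation: [147.7, 14.2, 104.3]
wrist_force: [0.2, 0.4, -0.0]
gripper_width: 0.017
gripper_force: 0.0
```

```bash
python3 -c "from h import *;fast()"
```

```text
psi 25.2 tcp in neck [-0.1  0.  18.5] plate z 14.1 n 1076 j6 5.7
  bar at tx -21 ty -0.3 356
  bar at tx -15 ty -0.3 465
  bar at tx 15 ty 0.1 383
  bar at tx 21 ty 0.1 262
```

```bash
sed -i 's/Y\[:,2\]<15)/Y[:,2]<17)/; s/np.arange(-9,15.1,.5)/np.arange(-9,17.1,.5)/' h.py
```

Emit:
jog_arm:
  commands: [0,0,0,0,0,-0.9,17,0,0,0,0,0,-0.9,17,0,0,0,0,0,-0.9,17,0,0,0,0,0,-0.9,17,0,0,0,0,0,0.9,17,0,0,0,0,0,0.9,17]

```text
t: 9.03
eef_pos: [0.5545, 0.1381, 0.2214]
orientation: [149.8, 18.5, 111.7]
wrist_force: [0.6, 0.5, 0.2]
gripper_width: 0.0168
gripper_force: 0.0
```

```bash
python3 -c "from h import *;fast()"
```

```text
psi 33.5 tcp in neck [-0.1  0.  18.5] plate z 14.64 n 1110 j6 -2.7
  bar at tx -21 ty -0.8 353
  bar at tx -15 ty -0.4 461
  bar at tx 15 ty 0.3 390
  bar at tx 21 ty -0.1 262
```

Emit:
jog_arm:
  commands: [0,0,0,0,0,-0.9,17,0,0,0,0,0,-0.9,17,0,0,0,0,0,-0.9,17,0,0,0,0,0,-0.9,17,0,0,0,0,0,0.9,17,0,0,0,0,0,0.9,17]

```text
t: 9.58
eef_pos: [0.5545, 0.1381, 0.2214]
orientation: [152.5, 22.5, 119.4]
wrist_force: [0.5, -0.1, -0.7]
gripper_width: 0.0171
gripper_force: 0.0
```

```bash
python3 -c "from h import *;fast()"
```

```text
psi 41.8 tcp in neck [-0.1  0.  18.5] plate z 15.07 n 1020 j6 -11.0
  bar at tx -21 ty -1.0 385
  bar at tx -15 ty -1.0 463
  bar at tx 15 ty -0.3 379
  bar at tx 21 ty 0.1 256
```

Emit:
jog_arm:
  commands: [0,0,0,0,0,-0.9,17,0,0,0,0,0,-0.9,17,0,0,0,0,0,-0.9,17,0,0,0,0,0,-0.9,17,0,0,0,0,0,0.9,17,0,0,0,0,0,0.9,17]

```text
t: 10.13
eef_pos: [0.5545, 0.1381, 0.2214]
orientation: [155.9, 26.1, 127.6]
wrist_force: [-0.5, 0.9, -0.2]
gripper_width: 0.0167
gripper_force: 0.1
```

```bash
python3 -c "from h import *;fast()"
```

```text
psi 50.1 tcp in neck [-0.1  0.1 18.5] plate z 9.72 n 653 j6 -19.3
  bar at tx -21 ty -2.5 448
  bar at tx -15 ty -1.7 452
  bar at tx 15 ty 0.8 123
  bar at tx 21 ty 1.6 21
```

Emit:
jog_arm:
  commands: [0,0,0,0,0,-0.4,22,0,0,0,0,0,0,22,0,0,0,0,0,0,22]

```text
t: 10.43
eef_pos: [0.5545, 0.1381, 0.2214]
orientation: [156.7, 26.9, 129.5]
wrist_force: [0.9, -0.8, 0.9]
gripper_width: 0.0219
gripper_force: 0.0
```

```bash
python3 -c "
from h import *;fast('pics/w5.png');im,X,_,_=grab('wrist')
Y,I,B=caplook(0,YAW,NECK,X=X,im=im);Y=Y*1000;rr=np.hypot(Y[:,0],Y[:,1]);p=Y[(rr<28)&(rr>8)&(I<125)&(abs(Y[:,2]-9)<4)]
for k in range(3):
  c=np.linalg.lstsq(np.c_[p[:,:2],np.ones(len(p))],p[:,2],rcond=None)[0];e=abs(np.c_[p[:,:2],np.ones(len(p))]@c-p[:,2]);p=p[e<1.2]
print(c,len(p))"
```

```text
psi 52.0 tcp in neck [-0.1  0.  18.5] plate z 8.82 n 374 j6 -21.4
  bar at tx -21 ty -4.1 477
  bar at tx -15 ty -3.7 428
  bar at tx 15 ty 1.8 100
  bar at tx 21 ty -3.2 29
[ 0.09773808  0.0283215  10.71408995] 3286
```

View pics/w5.png

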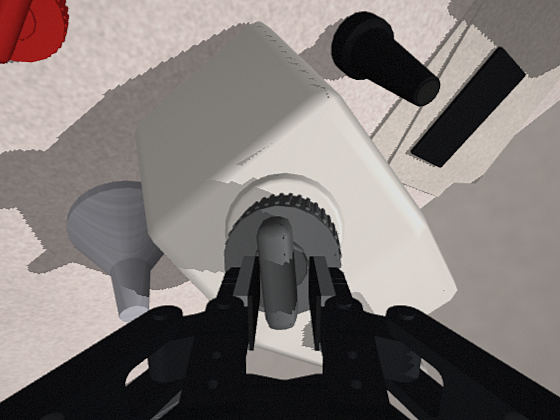

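The bar (277,270) sits clockwise in the picture, and the plane fit shows the cap about 6° tilted and partly dropped, uphill side still up. I nudge it a little further back.

Emit:
jog_arm:
  commands: [0,0,0,0,0,-0.9,22,0,0,0,0,0,-0.9,20,0,0,0,0,0,-0.9,18,0,0,0,0,0,-0.9,18,0,0,0,0,0,0.9,18,0,0,0,0,0,0.9,18,0,0,0,0,0,0,20]

```text
t: 11.12
eef_pos: [0.5545, 0.1381, 0.2214]
orientation: [160.7, 29.8, 137.9]
wrist_force: [0.0, -0.4, 0.7]
gripper_width: 0.0201
gripper_force: 0.0
```

```bash
cat >> h.py <<'E'
def plane(z0):
    im,X,_,_=grab('wrist')
    Y,I,B=caplook(0,YAW,NECK,X=X,im=im);Y=Y*1000;rr=np.hypot(Y[:,0],Y[:,1]);p=Y[(rr<28)&(rr>8)&(I<125)&(abs(Y[:,2]-z0)<4)]
    for k in range(3):
        A=np.c_[p[:,:2],np.ones(len(p))];c=np.linalg.lstsq(A,p[:,2],rcond=None)[0];p=p[abs(A@c-p[:,2])<1.2]
    print("plane",c.round(3),len(p))
E
python3 -c "
from h import *;fast();plane(9)"
```

```text
psi 59.9 tcp in neck [-0.   0.1 18.5] plate z 8.98 n 1010 j6 -29.7
  bar at tx -21 ty 0.1 414
  bar at tx -15 ty -0.3 430
  bar at tx 15 ty -0.7 369
  bar at tx 21 ty -0.3 180
plane [0.013 0.01  9.065] 3586
```

Flat now and about 6.5 mm lower: it has dropped in. Next, forwards while following it down.

Emit:
jog_arm:
  commands: [0,0,0.06,0,0,0,18,0,0,0.06,0,0,0,18,0,0,0,0,0,0.9,18,0,0,0.006,0,0,0.9,18,0,0,0.006,0,0,0.9,18,0,0,0.006,0,0,0.9,18,0,0,0.006,0,0,0.9,18,0,0,0.006,0,0,0.9,18,0,0,0.006,0,0,0.9,18,0,0,0.006,0,0,0.9,18,0,0,0,0,0,-0.9,18,0,0,0,0,0,-0.9,18]

```text
t: 12.22
eef_pos: [0.5583, 0.1376, 0.2158]
orientation: [150.4, 19.5, 113.5]
wrist_force: [-0.0, -0.6, -0.2]
gripper_width: 0.018
gripper_force: 0.0
```

```bash
python3 -c "
from h import *;fast();plane(8)"
```

```text
psi 35.5 tcp in neck [-0.2  0.  11.7] plate z 7.7 n 1083 j6 -5.4
  bar at tx -21 ty 0.2 458
  bar at tx -15 ty 0.2 451
  bar at tx 15 ty 0.2 387
  bar at tx 21 ty 0.6 187
plane [1.000e-02 3.000e-03 7.724e+00] 3546
```

Emit:
jog_arm:
  commands: [0,0,0,0,0,0.9,18,0,0,0,0,0,0.9,18,0,0,0.006,0,0,0.9,18,0,0,0.006,0,0,0.9,18,0,0,0.006,0,0,0.9,18,0,0,0.006,0,0,0.9,18,0,0,0.006,0,0,0.9,18,0,0,0.006,0,0,0.9,18,0,0,0.006,0,0,0.9,18,0,0,0.006,0,0,0.9,18,0,0,0.006,0,0,0.9,18,0,0,0.006,0,0,0.9,18]

```text
t: 13.32
eef_pos: [0.5596, 0.1375, 0.2139]
orientation: [145.9, -8.2, 71.2]
wrist_force: [0.6, -0.2, -0.5]
gripper_width: 0.0181
gripper_force: 0.1
```

```bash
python3 -c "
from h import *;fast();plane(5);print(env.state()['moment'])"
```

```text
psi -14.5 tcp in neck [-0.2  0.   9.4] plate z 5.19 n 1013 j6 45.3
  bar at tx -21 ty -1.3 482
  bar at tx -15 ty -0.9 454
  bar at tx 15 ty 2.3 372
  bar at tx 21 ty 2.3 167
plane [8.000e-03 4.000e-03 5.043e+00] 3420
[0.04762903 0.29304207 0.04826273]
```

Emit:
jog_arm:
  commands: [0,0,0.006,0,0,0.9,18,0,0,0.006,0,0,0.9,18,0,0,0.006,0,0,0.9,18,0,0,0.006,0,0,0.9,18,0,0,0.006,0,0,0.9,18,0,0,0.006,0,0,0.9,18,0,0,0.006,0,0,0.9,18,0,0,0.006,0,0,0.9,18,0,0,0.006,0,0,0.9,18]

```text
t: 14.17
eef_pos: [0.5608, 0.1373, 0.2123]
orientation: [156.4, -26.6, 37.4]
wrist_force: [-0.7, 0.6, -1.2]
gripper_width: 0.0181
gripper_force: 0.1
```

```bash
python3 -c "
from h import *;fast();plane(3);print(env.state()['moment'])"
```

```text
psi -51.4 tcp in neck [-0.1  0.   7.3] plate z 3.15 n 993 j6 82.2
  bar at tx -21 ty -1.3 436
  bar at tx -15 ty -0.9 463
  bar at tx 15 ty 3.1 379
  bar at tx 21 ty 3.1 191
plane [-1.000e-03  8.000e-03  3.035e+00] 3201
[-0.00826938  0.25023399  0.03320369]
```

Emit:
jog_arm:
  commands: [0,0,0.006,0,0,0.8,18,0,0,0.006,0,0,0.8,18,0,0,0.006,0,0,0.8,18,0,0,0.006,0,0,0.8,18,0,0,0,0,0,0.8,18]

```text
t: 14.68
eef_pos: [0.5614, 0.1373, 0.2115]
orientation: [166.3, -32.5, 17.6]
wrist_force: [-0.5, -0.1, -0.6]
gripper_width: 0.018
gripper_force: 0.2
```

```bash
python3 -c "
from h import *;fast();plane(3);print(env.state()['moment'])"
```

```text
psi -69.6 tcp in neck [-0.1  0.1  6.4] plate z 2.35 n 981 j6 100.4
  bar at tx -21 ty -2.0 464
  bar at tx -15 ty -1.2 581
  bar at tx 15 ty 4.1 373
  bar at tx 21 ty 3.7 159
plane [-2.000e-03 -4.000e-03  2.447e+00] 3101
[0.05351109 0.27926357 0.03448716]
```

Emit:
jog_arm:
  commands: [0,0,0,0,0,0.6,18,0,0,0,0,0,0.6,18,0,0,0,0,0,0.6,18,0,0,0,0,0,0,18]

```text
t: 15.12
eef_pos: [0.5614, 0.1373, 0.2116]
orientation: [171.5, -34.1, 8.0]
wrist_force: [0.2, 0.3, -0.2]
gripper_width: 0.018
gripper_force: 0.0
```

```bash
python3 -c "
from h import *;fast();plane(3);s=env.state();print(s['moment'],s['wrist_force'],s['gripper_width'])"
```

```text
psi -77.8 tcp in neck [-0.   0.   6.5] plate z 2.41 n 968 j6 108.1
  bar at tx -21 ty -2.1 472
  bar at tx -15 ty -1.3 612
  bar at tx 15 ty 3.6 359
  bar at tx 21 ty 3.2 150
plane [-2.000e-03 -3.000e-03  2.386e+00] 3103
[0.01585311 0.26201824 0.0167064 ] [-0.0088226   0.15205568  0.06131711] 0.018108686019592323
```

Emit:
jog_arm:
  commands: [0,0,0,0,0,0.6,18,0,0,0,0,0,0.6,18,0,0,0,0,0,0.6,18,0,0,0,0,0,0,18]

```text
t: 15.55
eef_pos: [0.5616, 0.1373, 0.2118]
orientation: [177.2, -34.9, -2.0]
wrist_force: [2.7, 1.3, 0.0]
gripper_width: 0.0181
gripper_force: 11.6
```

```bash
python3 -c "
from h import *;fast('pics/w6.png');plane(3);s=env.state();print(s['moment'],s['wrist_force'],s['gripper_width'])"
```

```text
psi -86.1 tcp in neck [0.2 0.1 6.6] plate z 2.38 n 893 j6 116.4
  bar at tx -21 ty -3.1 491
  bar at tx -15 ty -1.9 660
  bar at tx 15 ty 4.2 347
  bar at tx 21 ty 4.3 98
plane [0.00e+00 1.00e-03 2.39e+00] 3010
[-0.03535972 -0.18752594  0.35241306] [ 3.49360832  1.25922765 -0.13185405] 0.0179845152796821
```

View pics/w6.png

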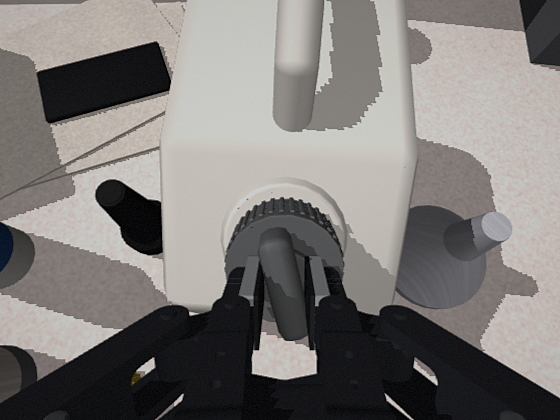

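The view shows the bar lagging the fingers by 10°, pads loaded to 12 N and the plate height steady: the stop. I give it a short confirming push, then release.

Emit:
jog_arm:
  commands: [0,0,0,0,0,0.6,18,0,0,0,0,0,0,18]

```text
t: 15.82
eef_pos: [0.5616, 0.1373, 0.2119]
orientation: [179.2, -35.0, -5.4]
wrist_force: [5.2, 1.8, 0.3]
gripper_width: 0.018
gripper_force: 24.5
```

```bash
python3 -c "
from h import *;fast();plane(3);s=env.state();print(s['moment'],s['wrist_force'],s['gripper_force'])"
```

```text
psi -88.9 tcp in neck [0.3 0.1 6.6] plate z 2.33 n 946 j6 119.2
  bar at tx -21 ty -3.6 487
  bar at tx -15 ty -2.2 660
  bar at tx 15 ty 4.5 334
  bar at tx 21 ty 4.6 81
plane [-1.000e-03 -1.000e-03  2.382e+00] 3008
[-0.19176517 -0.43819295  0.84043236] [4.56992903 1.88086844 1.22141486] 23.536878295708448
```

Firm stop (0.95 N m, no further sinking). Turn back to free the pads, open, and withdraw along the axis.

Emit:
jog_arm:
  commands: [0,0,0,0,0,-0.7,18,0,0,0,0,0,-0.7,24,0,0,0,0,0,-0.5,32,0,0,0,0,0,0,38,0,0,0,0,0,0,40,0,0,-0.3,0,0,0,40,0,0,-0.5,0,0,0,40,0,0,-0.5,0,0,0,40,0,0,-0.5,0,0,0,40,0,0,-0.2,0,0,0,40,0,0,0,0,0,0,40,0,0,0,0,0,0,40]

```text
t: 16.92
eef_pos: [0.5158, 0.1429, 0.2772]
orientation: [173.2, -34.4, 5.1]
wrist_force: [0.1, -0.4, -0.6]
gripper_width: 0.0397
gripper_force: 0.0
```

```bash
python3 -c "
from h import *
print(psi());im,X,_,_=grab('wrist');cv2.imwrite('pics/w7.png',im);fit(X,im);plane(3);s=env.state();print(s['wrist_force'],s['gripper_force'])" | grep -v hist
```

```text
(np.float64(-80.21353659231205), array([-5.08721207e-02,  2.22937079e-01,  8.65876145e+01]))
bar top 23.88 centre [ 0.9 -0.7] size [45.8 12. ] angle 20.262375
plate z 2.414229935260614 circle ((1.1518468856811523, -0.5092558264732361), 28.30710220336914) 3366 => cap z -1.585770064739386 from bar -2.117399243723927
plane [-2.000e-03  0.000e+00  2.424e+00] 2769
[-0.09670277 -0.08098966 -0.86596995] 0.0
```

View pics/w7.png

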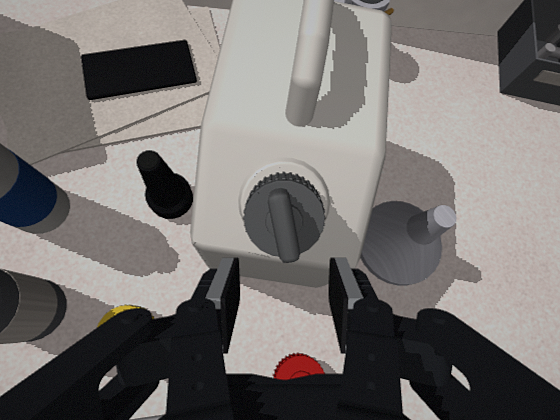

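The picture shows the cap seated flat on the neck at (285,215), free of the fingers, with the spout and funnel standing where they were.

```bash
python3 -c "
from rig import env
print(env.close_job())"
```

```text
the job is handed in; nothing more can be done
None
```

The cap was backed until it dropped into its thread, then screwed forwards to a firm stop and released. It sits flat, the bystanders were left alone, and the job is handed in; no verdict came back.

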